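# Refit the latch knob and lift the coupler off its ball

### The arm

A 6-joint arm with a two-finger parallel gripper is mounted at the origin on the work surface. World frame = base frame: x ahead of the robot, y to its left, z up, the work surface at z = 0. Lengths are in m, angles in rad, forces in N, time in s.
With the tool pointing down it reaches from about 0.375 to 0.9 m from the base axis. Payload 3.1 kg.
Tool frame: the origin (TCP) lies at the very end of the fingers, on their centre line; the grasp point (between the pads) lies 19 mm behind it; x points along the fingers, y is the direction in which the jaws open and shut, and the axes are right-handed (so a half turn about x gives the same grasp; the last joint's range is limited). The gripper opens to 85 mm and grips with 20 to 120 N. Pads are 22 mm wide; open, the fingers measure 114 mm over their backs; the gripper's body (76 mm by 85 mm) begins 54 mm behind the grasp point. The pads swing forward as they close: fully open they stand 13 mm farther back than shut.
Start: joints at [0.967, 0.527, 1.433, -0, 1.181, -0.178], TCP at [0.258, 0.569, 0.231] pointing down, gripper open.
Joint ranges: [-3.08, 3.08], [-0.75, 2.2], [0.22, 2.44], [-1.43, 4.57], [0, 2.65], [-2.85, 2.85]. Speed limits (rad/s): [2.79, 2.79, 3.14, 3.14, 3.14, 3.14].

### API

Orientations are given as a unit quaternion [x, y, z, w].
In Python, from station import manip gives the robot as it stands.
- The arm moves only by the shell command python3 -m jog 'ROWS' [FORCE]. ROWS is a JSON object of lists of equal length, an entry for each row: "linear": the shift along the tool's x, y, z in cm, a list of three; "twist": the turn about the tool's x in rad; "claw": the opening, from -1 (shut) to 1 (fully open). A call has 1 to 20 rows; each row is the pose to reach, as a shift and turn from the pose commanded when the call began, along the tool's axes at that moment; what a row does not reach only later rows make up. A row lasts 1/12 s, in which the tool goes at most 41.7 mm and 7.16 degrees, less where a joint would pass 70% of its speed; a pose out of reach is approached as far as the arm can. A call with a gripper value outside its range is refused whole. The fingers move at their own pace and stop on an object; FORCE is the grip in N (left out, the last holds). Time passes only in rows, so rows that repeat a pose let the fingers close. It gives the time, the measured TCP pose, the force and the opening at its end, in the units of the state.
- manip.sense(): the state, without advancing time (a new reading comes with each control period).
- manip.snapshot(name): name is "scene" or "side" or "wrist"; returns a dict with "pixels" (400x640x3 uint8, red, green, blue), "camera_matrix" (3x3 intrinsics, pixels), "k1" (the pictures are not rectified: a ray, as slopes to the right and down, at radius r is drawn at 1 + k1 r^2 times it, then the intrinsics apply), "R" (3x3) and "t" (3): a world point X has camera coordinates R X + t. Camera axes: x right, y down, z forward; pixel columns grow to the right and rows downward; lengths in m; the calibration is good to about 2 mm. A picture is of the moment at which its call begins. There is no depth.
- manip.sign_off(): hands the job in, once; it reports no verdict.
The state is a dict: "t": time; "q": joint angles; "qd": joint speeds; "tau": joint torques, N m; "tcp_pos": TCP position; "tool_rot": TCP orientation; "force": force on the tool from outside, world axes, zero at the start; "ft_torque": the same for the moment, N m; "finger_gap": opening from 0.0 (shut) to 1.0 (fully open).
Only numpy, scipy, OpenCV 4.12 (cv2) and the standard library are available. Lean on these libraries where they do the work, as an engineer would, in place of code of your own. Each camera call takes 0.05 s, during which the arm holds its last target.

### The job

Fit the loose square knob, bore down, fully home onto the square post of the coupler's latch. Then squeeze the knob all the way over towards the coupler's fixed upright lug, which pulls the latch sideways against its spring, and so lift the coupler and tongue straight up off the ball. Finish while still holding it in the gripper, level, about 8 cm above where it sat and over the ball, with the knob still home on its post; do not disturb the weight, the spanner or the jar.

Things in the scene. Friction and masses are not known exactly. Their poses are not given: they have to be found in the camera images.
- knob: Loose black square knob, 24 x 24 mm and 40 mm tall, about 40 g, standing upright on the bench. Origin: centre of its underside, z up, x and y square to its sides. A square blind bore, 15 x 15 mm and 28 mm deep, sides parallel to the knob's, opens in the middle of the underside; it fits the post in any of four quarter turns.
- post (a point): Foot centre of the bare steel square post on the latch slide, on the slide's flat top, 78 mm above the bench as it sits. The knob's underside rests here when home. Post 12 x 12 mm, 26 mm tall, its top 8 mm tapered to 5 x 5 mm; z up, x and y square to its sides and parallel to the tongue's. At rest it lies at x 0, y +19 mm, z +34 mm of the tongue's frame; moves with the latch.
- latch (a joint): Latch slide on the coupler, in m: 0 = shut (hook under the ball head), 0.012 = fully open at its stop; the ball is free above 0.009. It opens towards the tongue's -y, that is towards the lug. A spring presses it shut with 4 N when shut, 8 N when open, and shuts it when let go.
- tongue: Loose aluminium coupler with tongue stub, 0.40 to 0.54 kg with latch, sitting on ball and rest. Tongue bar 30 mm wide, 24 mm high, back to x = -115 mm; ball housing 48 x 48 mm centred at x = +45 mm. Origin on the centre line at the bar's underside, 44 mm above the bench; x towards the ball, z up, the lug on the -y side. Mass centre near x +8, y -3 mm. Spring barrel at x 33 to 57 mm, up to 96 mm above the bench.
- lug (a point): Top centre of the coupler's fixed upright lug, 118 mm above the bench as it sits, at x 0, y -26 mm of the tongue's frame. Lug 30 mm long (x), 10 mm thick (y), 46 mm tall. Over the outer faces, lug and fitted knob measure 62 mm (28 mm between them; middle at tongue y 0) with the latch shut, 50 mm (middle at y -6 mm) fully open. Beside and between them nothing is higher than 78 mm above the bench.
- socket (a point): Top of the ball socket inside the coupler, x +45 mm, y 0, z +20 mm of the tongue's frame; it meets ball_top when seated.
- ball_top (a point): Top of the mount's steel ball stud, 64 mm above the bench. Domed head 32 mm across with a flat underside 24 mm below its top, on a 14 mm neck; the socket has 2 mm of play to each side.
- mount: Fixed steel base plate, 190 x 90 x 10 mm, with the ball stud at x = +45 mm and, at x = -85 mm, a rest with two cheeks that guide the tongue with 3 mm of play to each side (cheek tops 54 mm above the bench). Origin on the bench below the tongue's origin; x, y as those of the tongue as it sits.
- weight: Brass weight, 38 mm across, 64 mm tall; origin at its underside. Leave alone.
- spanner: Steel spanner, 180 mm long, lying on the bench, origin at the middle of its underside. Leave alone.
- jar: White jar, 56 mm across, 70 mm tall; origin at its underside. Leave alone.
Things that resemble listed ones, but are neither listed nor needed, are in the scene too. Of the things that look like the knob, take the one that is farthest to the robot's right at the start.

How it is judged:
On the way, in this order (a step that is already met when the one before it is completed fails the run):
1. the knob is fully home on the latch post while the coupler still sits on the ball with its latch shut (z of knob in the frame of post between -0.004 and 0.004 m and distance between knob and post below 0.006 m and angle between the z axis of knob and the z axis of post, either way round below 0.2 rad and value of joint latch below 0.005 m and distance between socket and ball_top below 0.008 m), for 0.2 s.
2. the latch is pulled open by the knob while the coupler still sits on the ball (z of knob in the frame of post between -0.004 and 0.004 m and distance between knob and post below 0.006 m and angle between the z axis of knob and the z axis of post, either way round below 0.2 rad and value of joint latch above 0.009 m and distance between socket and ball_top below 0.008 m and contact force between the fingers and knob above 1 N), for 0.1 s.
At the end, for the whole second after the job is handed in: Still held by lug and knob, at rest, level within 15 degrees, 55 to 130 mm above its seat (socket 119 to 194 mm above the bench), socket within 50 mm of the ball horizontally, not touching the mount, knob home on its post (4 mm in height, 6 mm in all, 11 degrees) (z of knob in the frame of post between -0.004 and 0.004 m and distance between knob and post below 0.006 m and angle between the z axis of knob and the z axis of post, either way round below 0.2 rad and height (world z) of socket between 0.119 and 0.194 m and horizontal distance between socket and ball_top below 0.05 m and angle between tongue's own z axis and vertical below 0.26 rad and contact force between the fingers and tongue above 1 N and contact force between the fingers and knob above 1 N and contact force between tongue and mount below 0.1 N and linear speed of tongue below 0.03 m/s); the arm keeps its last pose, push and grip.
It fails at once if the weight is disturbed (moved more than 15 mm) (distance of weight from where it was at the start of the episode above 0.015 m).
It fails at once if the spanner is disturbed (moved more than 15 mm) (distance of spanner from where it was at the start of the episode above 0.015 m).
It fails at once if the jar is disturbed (moved more than 15 mm) (distance of jar from where it was at the start of the episode above 0.015 m).
It also fails if it takes over 61 s, if anything falls off the work surface, if the arm or the gripper's body presses on something with over 40 N, if the wrist force passes 120 N, or if a joint passes its speed limit or range.

## Working session

There is one attempt and no reset: what is moved stays moved. The work goes in short steps, Python scripts to look and compute and a shell command to move; the robot and the scene stay as the last step left them, time stands still between calls to the robot, and variables do not carry over. Pictures are saved under pics/ and viewed, and the job is handed in when it is done.

```bash
mkdir -p pics; ls
python3 - <<'E'
from station import manip
import cv2
for n in ("scene","side","wrist"):
    s=manip.snapshot(n); cv2.imwrite(f"pics/{n}0.png",s["pixels"][:,:,::-1])
    import numpy as np; print(n,np.round(s["camera_matrix"],1).tolist(),s["k1"],np.round(s["R"],3).tolist(),np.round(s["t"],3).tolist())
print(manip.sense())
E
```

```text
pics
scene [[398.1, 0.0, 315.3], [0.0, 398.1, 196.2], [0.0, 0.0, 1.0]] 0.006899327415997064 [[0.831, 0.556, 0.009], [0.482, -0.711, -0.512], [-0.278, 0.429, -0.859]] [-0.519, -0.248, 1.246]
side [[434.0, 0.0, 324.4], [0.0, 434.0, 196.7], [0.0, 0.0, 1.0]] 0.03179132573031895 [[0.933, -0.359, -0.013], [-0.228, -0.565, -0.793], [0.277, 0.743, -0.609]] [-0.575, 0.232, 0.954]
wrist [[326.9, 0.0, 317.9], [0.0, 326.9, 197.0], [0.0, 0.0, 1.0]] -0.06870155983374845 [[0.413, 0.911, -0.003], [0.881, -0.398, 0.256], [0.232, -0.108, -0.967]] [-0.624, -0.033, 0.377]
{'t': 0.15, 'q': array([ 9.66517467e-01,  5.28265761e-01,  1.43361418e+00, -1.40055738e-05,
        1.18141338e+00, -1.78541835e-01]), 'qd': array([-0.00172541, -0.00198151, -0.00439815,  0.00075768,  0.0009127 ,
        0.00106261]), 'tau': array([ 3.85086923e-05, -4.42743874e+01, -1.78276134e+01, -2.55002078e-04,
        5.56988292e-03, -7.32258457e-06]), 'tcp_pos': array([0.25779976, 0.56874416, 0.23054838]), 'tool_rot': array([ 0.14882714,  0.69137192, -0.14994224,  0.69092162]), 'force': array([ 0.69373924,  0.78007689, -0.00628819]), 'ft_torque': array([-0.04101106, -0.03660175, -0.03806347]), 'finger_gap': 1.0007454611278586}
```

View pics/scene0.png

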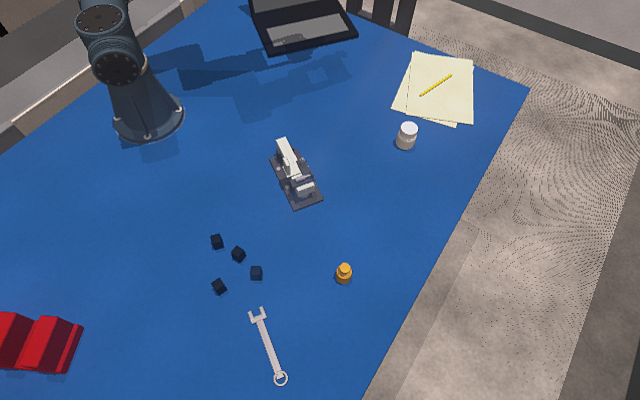

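View pics/side0.png

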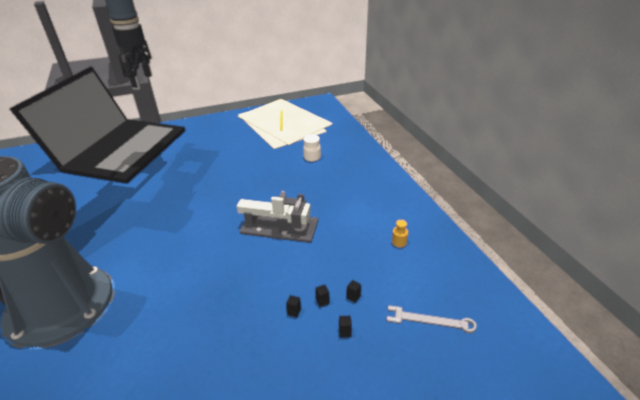

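View pics/wrist0.png

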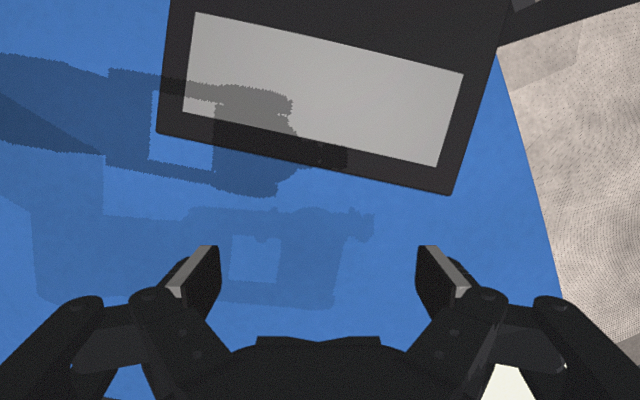

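The scene picture shows four dark knobs (scene ≈(217,241), (238,254), (256,272), (219,286)). The coupler is at (295,172), the weight at (344,273), the jar at (407,136) and the spanner at (268,345). Next I measure them.

```bash
cat > h.py <<'E'
import numpy as np, cv2
from station import manip
def undist(s,uv):
    K=np.array(s["camera_matrix"]); uv=np.asarray(uv,float).reshape(-1,1,2)
    return cv2.undistortPoints(uv,K,np.array([s["k1"],0,0,0,0]),None,None,None,(3,100,1e-12)).reshape(-1,2) if False else cv2.undistortPoints(uv,K,np.array([s["k1"],0,0,0.])).reshape(-1,2)
def ray(s,uv):
    p=undist(s,uv); R=np.array(s["R"]);t=np.array(s["t"])
    d=np.c_[p,np.ones(len(p))]@R; return -R.T@t,d
def plane(s,uv,z):
    o,d=ray(s,uv); return o+d*((z-o[2])/d[:,2:3])
def tri(s1,uv1,s2,uv2):
    o1,d1=ray(s1,uv1);o2,d2=ray(s2,uv2);out=[]
    for a,b in zip(d1,d2):
        a=a/np.linalg.norm(a);b=b/np.linalg.norm(b)
        k=np.linalg.lstsq(np.c_[a,-b],o2-o1,rcond=None)[0]
        p,q=o1+a*k[0],o2+b*k[1]; out.append(np.r_[(p+q)/2,np.linalg.norm(p-q)])
    return np.array(out)
def proj(s,X):
    rv=cv2.Rodrigues(np.array(s["R"]))[0]
    return cv2.projectPoints(np.asarray(X,float).reshape(-1,1,3),rv,np.array(s["t"]),np.array(s["camera_matrix"]),np.array([s["k1"],0,0,0.]))[0].reshape(-1,2)
def save(s,name,box=None,k=1):
    im=s["pixels"][:,:,::-1]
    if box: x0,y0,x1,y1=box; im=im[y0:y1,x0:x1]
    cv2.imwrite("pics/"+name,cv2.resize(im,None,fx=k,fy=k,interpolation=cv2.INTER_CUBIC))
E
python3 - <<'E'
from h import *
S={n:manip.snapshot(n) for n in("scene","side")}
save(S["scene"],"sc_c.png",(250,120,340,220),7 if 0 else 6)
save(S["side"],"sd_c.png",(225,180,330,250),7)
C={}
for n,s in S.items():
    g=s["pixels"].max(2); m=(g<45).astype(np.uint8)
    box=(190,220,280,300) if n=="scene" else (270,270,375,345)
    mm=np.zeros_like(m);mm[box[1]:box[3],box[0]:box[2]]=m[box[1]:box[3],box[0]:box[2]]
    N,l,st,c=cv2.connectedComponentsWithStats(mm)
    L=[c[i] for i in range(1,N) if st[i,4]>30]; C[n]=L
    for i in L: print(n,i.round(1),plane(s,[i],.02).round(4))
for n,pts in(("weight",((344,281),(400,245))),("jar",((404,147),(313,158))),("spanA",((257,312),(395,314))),("spanB",((280,378),(469,324)))):
    print(n,plane(S["scene"],[pts[0]],0.003).round(3),plane(S["side"],[pts[1]],0.003).round(3))
E
```

```text
side [353.3 293. ] [[ 0.5963 -0.2258  0.02  ]]
side [322. 298.] [[ 0.5286 -0.2136  0.02  ]]
side [293.4 308.3] [[ 0.4634 -0.2169  0.02  ]]
side [344.7 329.9] [[ 0.5422 -0.3047  0.02  ]]
weight [[ 0.784 -0.112  0.003]] [[ 0.772 -0.117  0.003]]
jar [[0.716 0.34  0.003]] [[0.708 0.343 0.003]]
spanA [[ 0.654 -0.291  0.003]] [[ 0.661 -0.296  0.003]]
spanB [[ 0.783 -0.375  0.003]] [[ 0.79  -0.373  0.003]]
```

View pics/sc_c.png

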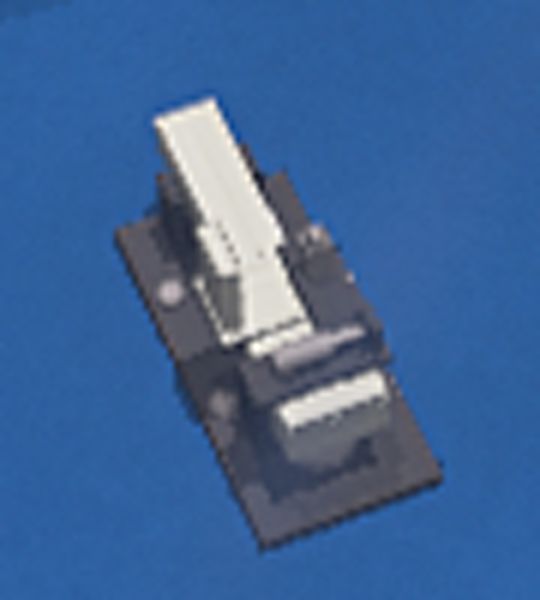

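View pics/sd_c.png

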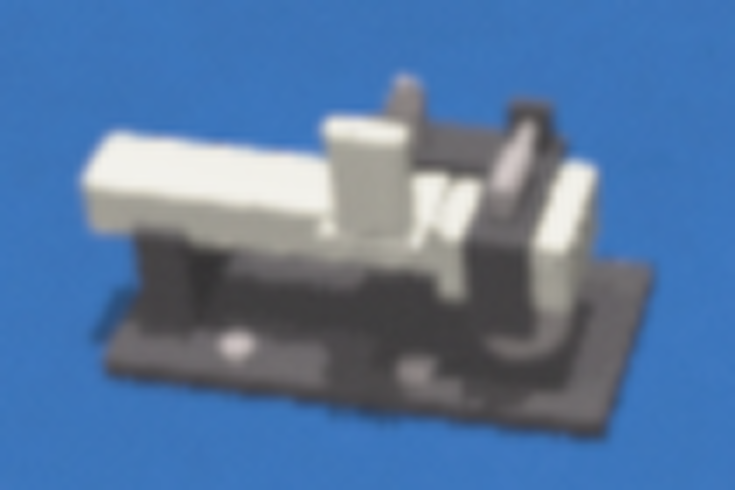

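Run:
```python
from h import *
S={n:manip.snapshot(n) for n in("scene","side")}
sc=np.array([(117,232),(265,548),(440,478)])/6+[250,120]
sd=np.array([(108,372),(605,432),(655,265)])/7+[225,180]
a=plane(S["scene"],sc,.008);b=plane(S["side"],sd,.008)
print(a.round(3),b.round(3))
for p in(a,b):
    print("centre",((p[0]+p[2])/2).round(4),"yaw",np.degrees(np.arctan2(*(p[1]-p[0])[1::-1])), np.linalg.norm(p[1]-p[0]),np.linalg.norm(p[2]-p[1]))
# lug top, post top
lt=np.array([(218,240)])/6+[250,120]; l2=np.array([(367,128)])/7+[225,180]
print(plane(S["scene"],lt,.118),plane(S["side"],l2,.118))
pt=np.array([(315,232)])/6+[250,120]; p2=np.array([(406,80)])/7+[225,180]
print(plane(S["scene"],pt,.104),plane(S["side"],p2,.104))
s=S["scene"]; o,d=ray(s,[(219,286)]);print(plane(s,[(219,286)],.02))
for X in((.542,-.305,.02),(.5963,-.2258,.02),(.5286,-.2136,.02),(.4634,-.2169,.02)):print(proj(s,[X]))
```

```text
[[ 0.412  0.078  0.008]
 [ 0.572 -0.024  0.008]
 [ 0.617  0.05   0.008]] [[ 0.412  0.068  0.008]
 [ 0.57  -0.029  0.008]
 [ 0.619  0.05   0.008]]
centre [0.5146 0.0637 0.008 ] yaw -32.47580252930583 0.1899553956896088 0.08684829709471426
centre [0.5152 0.0594 0.008 ] yaw -31.709065796509577 0.18602343171470972 0.09333594157408077
[[0.50702713 0.03982978 0.118     ]] [[0.50890905 0.03335884 0.118     ]]
[[0.53283921 0.07482226 0.104     ]] [[0.53384211 0.07323041 0.104     ]]
[[ 0.54535587 -0.29516741  0.02      ]]
[[215.18483148 288.57968476]]
[[253.96272595 274.29124076]]
[[235.55184775 255.77411183]]
[[214.7040286  243.28770595]]
```

```bash
cat >> h.py <<'E'
from scipy.spatial.transform import Rotation as Ro
def tool():
    s=manip.sense(); return np.array(s["tcp_pos"]),Ro.from_quat(s["tool_rot"]).as_matrix(),s
def plan(xyz,yaw=None):
    "shift in tool cm to reach xyz, twist so tool y is parallel (mod pi) to world yaw deg"
    p,M,s=tool(); print("t",round(s["t"],2),"tcp",p.round(4),"tooly yaw",round(np.degrees(np.arctan2(M[1,1],M[0,1])),2),"tilt x",M[:,0].round(3),"gap",round(s["finger_gap"],3),"F",np.round(s["force"],1),"q6",round(s["q"][5],2))
    if xyz is not None: print("linear cm",(M.T@(np.array(xyz)-p)*100).round(2))
    if yaw is not None:
        d=np.degrees(np.arctan2(M[1,1],M[0,1]))-yaw
        d=(d+90)%180-90; print("twist",round(np.radians(d),3),"deg",round(d,1))
E
python3 - <<'E'
from h import *
p,M,s=tool()
w=manip.snapshot("wrist"); R=np.array(w["R"]);c=-R.T@np.array(w["t"])
print("cam in tool",M.T@(c-p),"axes",(M.T@R.T).round(3))
plan((.5225,.058,.26),57.5)
E
```

```text
cam in tool [-1.40650623e-01 -9.39627706e-05 -6.47984163e-02] axes [[ 0.001 -0.256  0.967]
 [ 1.     0.001 -0.001]
 [-0.     0.967  0.256]]
t 0.4 tcp [0.258  0.5691 0.2312] tooly yaw 65.61 tilt x [-0. -0. -1.] gap 1.0 F [-0.1  0.1  0.2] q6 -0.18
linear cm [ -2.87 -35.63  45.19]
twist 0.141 deg 8.1
```

```bash
python3 -m jog '{"linear":[[-2.9,-35.6,45.2],[-2.9,-35.6,45.2],[-2.9,-35.6,45.2],[-2.9,-35.6,45.2],[-2.9,-35.6,45.2],[-2.9,-35.6,45.2],[-2.9,-35.6,45.2],[-2.9,-35.6,45.2],[-2.9,-35.6,45.2],[-2.9,-35.6,45.2],[-2.9,-35.6,45.2],[-2.9,-35.6,45.2],[-2.9,-35.6,45.2],[-2.9,-35.6,45.2],[-2.9,-35.6,45.2],[-2.9,-35.6,45.2],[-2.9,-35.6,45.2],[-2.9,-35.6,45.2],[-2.9,-35.6,45.2],[-2.9,-35.6,45.2]],"twist":[0.14,0.14,0.14,0.14,0.14,0.14,0.14,0.14,0.14,0.14,0.14,0.14,0.14,0.14,0.14,0.14,0.14,0.14,0.14,0.14],"claw":[1,1,1,1,1,1,1,1,1,1,1,1,1,1,1,1,1,1,1,1]}'
python3 - <<'E'
from h import *
w=manip.snapshot("wrist"); save(w,"w1.png"); plan(None)
np.savez("w1.npz",**{k:np.array(v) for k,v in w.items()})
E
```

```text
t: 2.07
tcp_pos: [0.5221, 0.0595, 0.2603]
tool_rot: [0.197, 0.679, -0.197, 0.679]
force: [-0.1, -0.6, -0.5]
finger_gap: 0.997
t 2.12 tcp [0.5222 0.0594 0.2604] tooly yaw 57.69 tilt x [-0.  0. -1.] gap 0.999 F [ 0.5 -0.2 -0.5] q6 -1.11
```

View pics/w1.png

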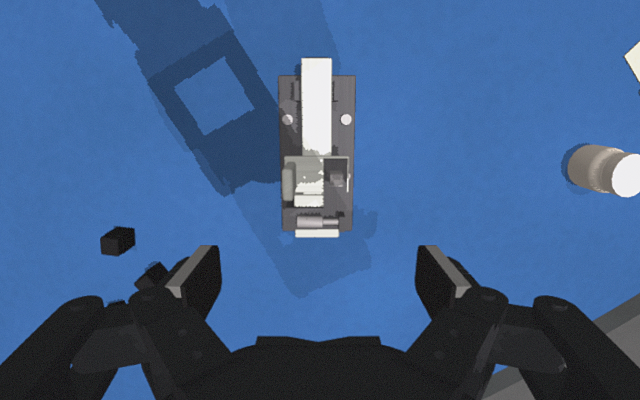

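Run:
```python
import cv2,numpy as np
p=np.load("w1.npz")["pixels"]; im=p[45:250,260:375,::-1].astype(float)
im=np.clip(255*(im/255)**.6,0,255).astype(np.uint8)
cv2.imwrite("pics/w1c.png",cv2.resize(im[90:205],None,fx=5,fy=5,interpolation=cv2.INTER_CUBIC))
cv2.imwrite("pics/w1d.png",cv2.resize(im[:100],None,fx=5,fy=5,interpolation=cv2.INTER_CUBIC))
```

```text
(no output)
```

View pics/w1c.png

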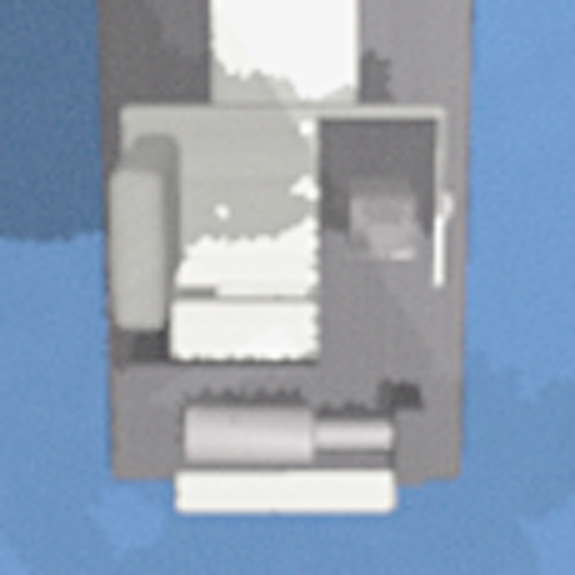

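View pics/w1d.png

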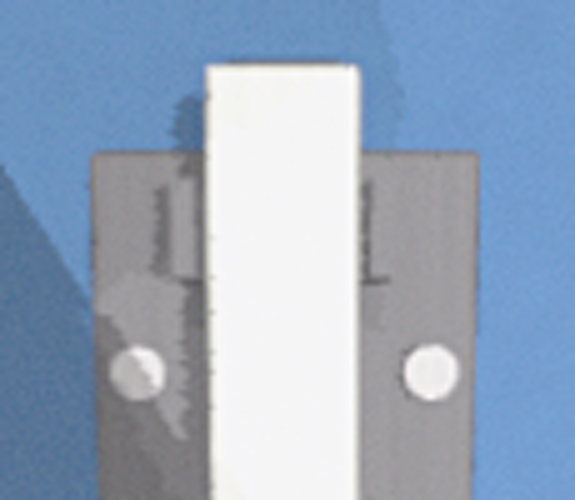

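```bash
cat > m1.py <<'E'
from h import *
w=dict(np.load("w1.npz"))
P=lambda q,o:np.array(q,float)/5+o
o1=np.array([260,135]);o0=np.array([260,45])
lug=plane(w,P([(110,170),(160,170),(165,328),(116,328)],o1),.118)
print("lug",lug.round(4).tolist(),"ctr",lug.mean(0).round(4), "L",np.linalg.norm(lug[1]-lug[2]),np.linalg.norm(lug[0]-lug[1]))
e=plane(w,P([(206,66),(360,66),(212,495),(358,495)],o0),.068)
yaw=lambda a,b:np.degrees(np.arctan2(*(b-a)[1::-1]))
print("bar end",e.round(4).tolist(),"W",np.linalg.norm(e[1]-e[0]),"yaws",yaw(e[0],e[2]),yaw(e[1],e[3]),yaw(e[0],e[1])-90)
y=np.radians((yaw(e[0],e[2])+yaw(e[1],e[3]))/2); X=np.array([np.cos(y),np.sin(y)]);Y=np.array([-X[1],X[0]])
print("origin from bar",((e[0]+e[1])/2)[:2]+.115*X,"from lug",lug.mean(0)[:2]+.026*Y)
pt=plane(w,P([(385,215)],o1),.104); print("post top seen",pt)
O=((e[0]+e[1])/2)[:2]+.115*X
pl=O+.019*Y;print("post pred",pl)
for h,z in((.006,.078),(.006,.096),(.0025,.104)):
    c=[np.r_[pl+a*h*X+b*h*Y,z] for a,b in((-1,-1),(1,-1),(1,1),(-1,1))]
    print(z,((proj(w,c)-o1)*5).round(0).tolist())
E
python3 m1.py
```

```text
lug [[0.4922, 0.0408, 0.118], [0.4969, 0.0482, 0.118], [0.5214, 0.0332, 0.118], [0.5167, 0.0257, 0.118]] ctr [0.5068 0.037  0.118 ] L 0.02873702760371613 0.008778555602877446
bar end [[0.4168, 0.1067, 0.068], [0.4326, 0.1316, 0.068], [0.4864, 0.0631, 0.068], [0.5022, 0.0881, 0.068]] W 0.029515088995965513 yaws -32.04547079401369 -32.016055388412404 -32.28777315836111
origin from bar [0.52216456 0.0581585 ] from lug [0.52060735 0.05900645]
post top seen [[0.52768987 0.07654391 0.104     ]]
post pred [0.53224167 0.074266  ]
0.078 [[350.0, 185.0], [350.0, 243.0], [409.0, 243.0], [410.0, 184.0]]
0.096 [[354.0, 202.0], [353.0, 263.0], [416.0, 263.0], [417.0, 202.0]]
0.104 [[374.0, 229.0], [374.0, 255.0], [401.0, 255.0], [401.0, 229.0]]
```

The wrist view agrees with the scene views. The coupler origin is ≈(0.5214, 0.0585) with yaw −32°, and the post is at crop (385,215), which is ≈(0.5315, 0.0746). Now the knob farthest right.

Run:
```python
from h import *
plan((.545,-.300,.22),58)
```

```text
t 2.12 tcp [0.5222 0.0594 0.2604] tooly yaw 57.69 tilt x [-0.  0. -1.] gap 0.999 F [ 0.5 -0.2 -0.5] q6 -1.11
linear cm [  4.03 -29.16  21.14]
twist -0.005 deg -0.3
```

```bash
python3 -m jog '{"linear":[[4,-29.2,21.1],[4,-29.2,21.1],[4,-29.2,21.1],[4,-29.2,21.1],[4,-29.2,21.1],[4,-29.2,21.1],[4,-29.2,21.1],[4,-29.2,21.1],[4,-29.2,21.1],[4,-29.2,21.1],[4,-29.2,21.1],[4,-29.2,21.1],[4,-29.2,21.1],[4,-29.2,21.1]],"twist":[0,0,0,0,0,0,0,0,0,0,0,0,0,0],"claw":[1,1,1,1,1,1,1,1,1,1,1,1,1,1]}'
python3 - <<'E'
from h import *
w=manip.snapshot("wrist"); save(w,"w2.png"); plan(None)
np.savez("w2.npz",**{k:np.array(v) for k,v in w.items()})
E
```

```text
t: 3.28
tcp_pos: [0.5445, -0.2994, 0.2206]
tool_rot: [0.197, 0.679, -0.197, 0.679]
force: [0.9, 0.2, -0.3]
finger_gap: 1.002
t 3.33 tcp [ 0.5445 -0.2997  0.2207] tooly yaw 57.71 tilt x [ 0.  0. -1.] gap 1.001 F [-0.   0.2 -0.7] q6 -1.69
```

View pics/w2.png

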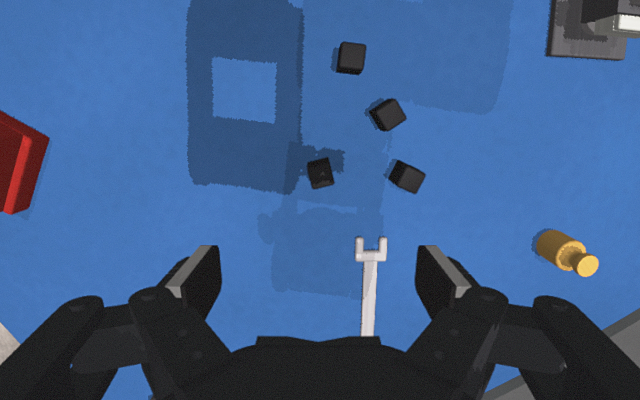

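Run:
```python
import cv2,numpy as np
from h import *
w=dict(np.load("w2.npz"));p=w["pixels"]
for c in((351,57),(387,114),(407,176),(319,173)): print(c,plane(w,[c],.03).round(3))
im=p[145:200,290:350,::-1].astype(float)
im=np.clip(255*(im/255)**.4,0,255).astype(np.uint8)
cv2.imwrite("pics/w2c.png",cv2.resize(im,None,fx=10,fy=10,interpolation=cv2.INTER_CUBIC))
```

```text
(351, 57) [[ 0.464 -0.212  0.03 ]]
(387, 114) [[ 0.528 -0.209  0.03 ]]
(407, 176) [[ 0.594 -0.222  0.03 ]]
(319, 173) [[ 0.543 -0.297  0.03 ]]
```

View pics/w2c.png

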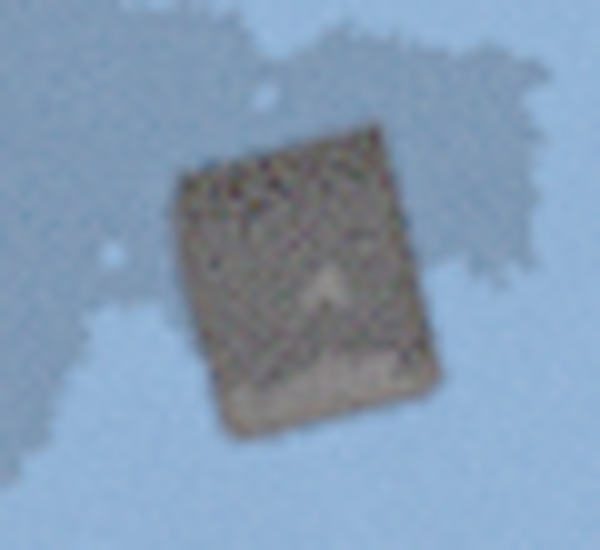

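Run:
```python
from h import *
w=dict(np.load("w2.npz"))
t=plane(w,np.array([(232,437),(443,382)])/10+[290,145],.04)
b=plane(w,np.array([(176,178),(382,123)])/10+[290,145],.0)
for e,sg in((t,1),(b,-1)):
    d=(e[1]-e[0]);L=np.linalg.norm(d);d/=L; n=np.array([-d[1],d[0],0])
    print("len",L,"yaw",np.degrees(np.arctan2(d[1],d[0])),"ctr",(e.mean(0)+sg*.012*n).round(4),e.mean(0))
```

```text
len 0.02198889378496473 yaw 72.73765865930051 ctr [ 0.5434 -0.2958  0.04  ] [ 0.55490873 -0.29939491  0.04      ]
len 0.023699331041627227 yaw 72.78435888773274 ctr [ 0.546  -0.2971  0.    ] [ 0.53453799 -0.29354041  0.        ]
```

Run:
```python
from h import *
plan((.545,-.2965,.06),72.75)
plan((.545,-.2965,.007),72.75)
```

```text
t 3.33 tcp [ 0.5445 -0.2997  0.2207] tooly yaw 57.71 tilt x [ 0.  0. -1.] gap 1.001 F [-0.   0.2 -0.7] q6 -1.69
linear cm [16.07  0.29 -0.13]
twist -0.263 deg -15.0
t 3.33 tcp [ 0.5445 -0.2997  0.2207] tooly yaw 57.71 tilt x [ 0.  0. -1.] gap 1.001 F [-0.   0.2 -0.7] q6 -1.69
linear cm [21.37  0.29 -0.13]
twist -0.263 deg -15.0
```

```bash
python3 -m jog '{"linear":[[4,0.3,-0.1],[8,0.3,-0.1],[12,0.3,-0.1],[15,0.3,-0.1],[15,0.3,-0.1],[15,0.3,-0.1]],"twist":[-0.1,-0.2,-0.263,-0.263,-0.263,-0.263],"claw":[0.3,0.3,0.3,0.3,0.3,0.3]}'
python3 - <<'E'
from h import *
w=manip.snapshot("wrist"); save(w,"w3.png"); plan((.545,-.2965,.007),72.75)
np.savez("w3.npz",**{k:np.array(v) for k,v in w.items()})
E
```

```text
t: 3.83
tcp_pos: [0.5444, -0.2968, 0.0692]
tool_rot: [0.107, 0.7, -0.106, 0.698]
force: [0.3, 1.0, 0.3]
finger_gap: 0.651
t 3.88 tcp [ 0.5459 -0.2981  0.0713] tooly yaw 72.7 tilt x [ 0.001 -0.001 -1.   ] gap 0.645 F [-0.2 -0.8  0.4] q6 -1.95
linear cm [ 6.43  0.13 -0.14]
twist -0.001 deg -0.1
```

View pics/w3.png

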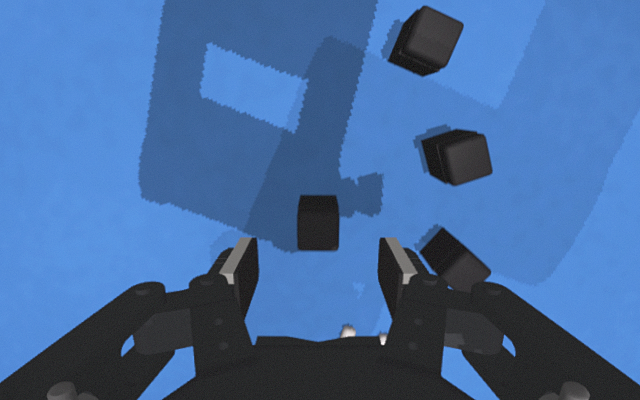

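```bash
python3 -m jog '{"linear":[[2.5,0.1,-0.1],[4.5,0.1,-0.1],[6.4,0.1,-0.1],[6.4,0.1,-0.1],[6.4,0.1,-0.1],[6.4,0.1,-0.1]],"twist":[0,0,0,0,0,0],"claw":[0.3,0.3,0.3,0.3,0.3,0.3]}' 30
python3 - <<'E'
from h import *
plan((.545,-.2965,.007),72.75)
E
```

```text
t: 4.38
tcp_pos: [0.5462, -0.2982, 0.009]
tool_rot: [0.106, 0.698, -0.107, 0.701]
force: [-0.7, -0.4, 1.0]
finger_gap: 0.647
t 4.38 tcp [ 0.5462 -0.2982  0.009 ] tooly yaw 72.66 tilt x [ 0.004 -0.003 -1.   ] gap 0.647 F [-0.7 -0.4  1. ] q6 -1.95
linear cm [ 0.2   0.13 -0.16]
twist -0.002 deg -0.1
```

```bash
python3 -m jog '{"linear":[[0.1,0,0],[0.1,0,0],[0.1,0,0],[0.1,0,0],[0.1,0,0],[0.1,0,0],[0.1,0,0],[0.1,0,0]],"twist":[0,0,0,0,0,0,0,0],"claw":[-0.6,-0.6,-0.6,-0.6,-0.6,-0.6,-0.6,-0.6]}' 40
python3 - <<'E'
from h import *
w=manip.snapshot("wrist"); save(w,"w4.png"); plan(None)
E
```

```text
t: 5.05
tcp_pos: [0.5452, -0.2976, 0.0068]
tool_rot: [0.106, 0.698, -0.107, 0.7]
force: [-0.7, 0.2, 6.6]
finger_gap: 0.274
t 5.1 tcp [ 0.5452 -0.2976  0.0068] tooly yaw 72.65 tilt x [ 0.002 -0.002 -1.   ] gap 0.277 F [-1.3  0.4  6. ] q6 -1.95
```

View pics/w4.png

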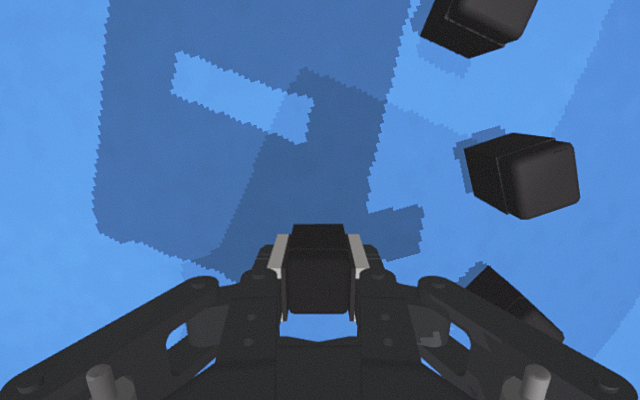

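```bash
python3 -m jog '{"linear":[[-1,0,0],[-3,0,0],[-6,0,0],[-10,0,0],[-14,0,0],[-16,0,0],[-16,0,0],[-16,0,0]],"twist":[0,0,0,0,0,0,0,0],"claw":[-0.6,-0.6,-0.6,-0.6,-0.6,-0.6,-0.6,-0.6]}'
python3 - <<'E'
from h import *
w=manip.snapshot("wrist"); save(w,"w5.png",(240,200,400,320),5); plan((.5315,.0746,.18),58)
np.savez("w5.npz",**{k:np.array(v) for k,v in w.items()})
E
```

```text
t: 5.77
tcp_pos: [0.5449, -0.2974, 0.1673]
tool_rot: [0.106, 0.698, -0.107, 0.7]
force: [-0.1, 0.7, -1.7]
finger_gap: 0.277
t 5.82 tcp [ 0.5438 -0.2966  0.1655] tooly yaw 72.65 tilt x [-0.  0. -1.] gap 0.274 F [-0.2 -0.4 -0.8] q6 -1.95
linear cm [ -1.44  35.06 -12.25]
twist 0.256 deg 14.7
```

View pics/w5.png

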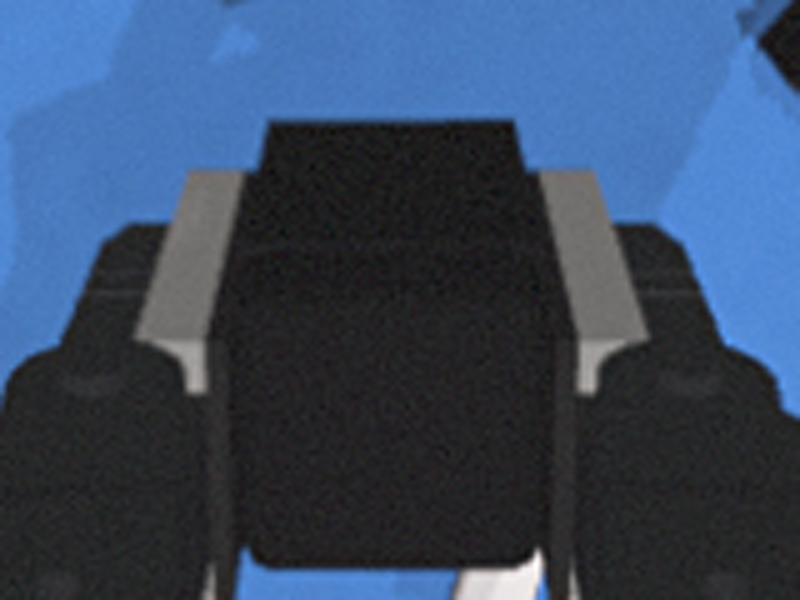

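Run:
```python
from h import *
w=dict(np.load("w5.npz")); p,M,s=tool()
for dz in(-.0065,-.008):
    e=plane(w,np.array([(268,120),(515,120)])/5+[240,200],p[2]+dz)
    print("bottom edge in tool",((e-p)@M*1000).round(1))
    e=plane(w,np.array([(245,568),(545,568)])/5+[240,200],p[2]+dz+.04)
    print("top near edge in tool",((e-p)@M*1000).round(1))
```

```text
bottom edge in tool [[  6.5 -12.3 -10.6]
 [  6.5  11.5 -10.6]]
top near edge in tool [[-33.5 -11.7  11.6]
 [-33.5  11.5  11.6]]
bottom edge in tool [[  8.  -12.5 -10.1]
 [  8.   11.6 -10.1]]
top near edge in tool [[-32.  -11.8  12.7]
 [-32.   11.6  12.6]]
```

```bash
python3 -m jog '{"linear":[[-0.5,35.1,-12.3],[-0.5,35.1,-12.3],[-0.5,35.1,-12.3],[-0.5,35.1,-12.3],[-0.5,35.1,-12.3],[-0.5,35.1,-12.3],[-0.5,35.1,-12.3],[-0.5,35.1,-12.3],[-0.5,35.1,-12.3],[-0.5,35.1,-12.3],[-0.5,35.1,-12.3],[-0.5,35.1,-12.3],[-0.5,35.1,-12.3],[-0.5,35.1,-12.3],[-0.5,35.1,-12.3]],"twist":[0.256,0.256,0.256,0.256,0.256,0.256,0.256,0.256,0.256,0.256,0.256,0.256,0.256,0.256,0.256],"claw":[-0.6,-0.6,-0.6,-0.6,-0.6,-0.6,-0.6,-0.6,-0.6,-0.6,-0.6,-0.6,-0.6,-0.6,-0.6]}'
python3 - <<'E'
from h import *
plan((.5309,.0750,.135),58)
S={n:manip.snapshot(n) for n in("scene","side","wrist")}
save(S["wrist"],"w6.png")
save(S["scene"],"s6.png",(250,100,350,220),5); save(S["side"],"d6.png",(225,150,330,250),6)
E
```

```text
t: 7.07
tcp_pos: [0.5318, 0.0732, 0.17]
tool_rot: [0.196, 0.68, -0.196, 0.679]
force: [-0.9, -0.4, 0.2]
finger_gap: 0.276
t 7.07 tcp [0.5318 0.0732 0.17  ] tooly yaw 57.84 tilt x [-0.001 -0.    -1.   ] gap 0.276 F [-0.9 -0.4  0.2] q6 -1.08
linear cm [ 3.5   0.11 -0.17]
twist -0.003 deg -0.2
```

View pics/w6.png

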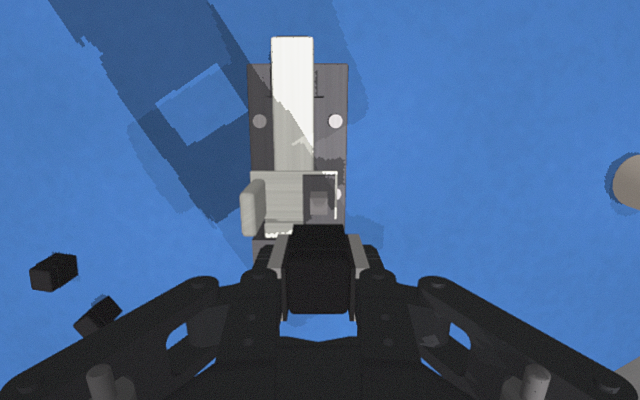

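View pics/d6.png

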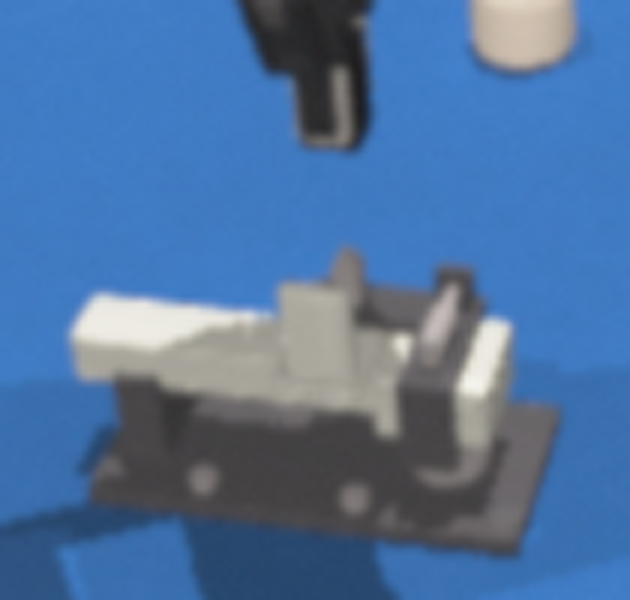

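View pics/s6.png

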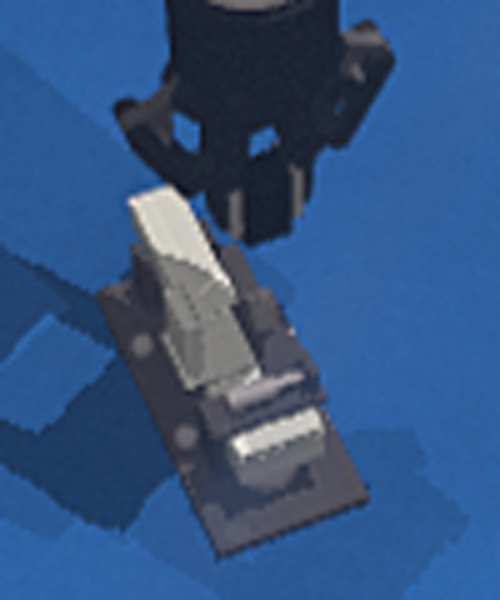

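Run:
```python
from h import *
w=manip.snapshot("wrist"); p,M,s=tool()
im=w["pixels"][160:250,235:355,::-1].astype(float)
im=np.clip(255*(im/255)**.5,0,255).astype(np.uint8)
cv2.imwrite("pics/w6c.png",cv2.resize(im,None,fx=6,fy=6,interpolation=cv2.INTER_CUBIC))
np.savez("w6.npz",tcp=p,M=M,**{k:np.array(v) for k,v in w.items()})
```

```text
(no output)
```

View pics/w6c.png

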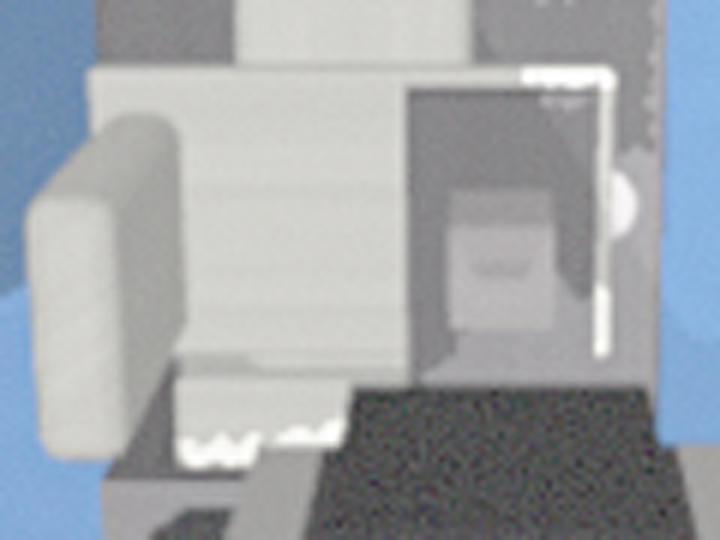

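Run:
```python
from h import *
w=dict(np.load("w6.npz"));p,M=w["tcp"],w["M"];o=[235,160]
f=lambda q,z:(plane(w,np.array(q,float)/6+o,z)-p)@M*1000
print("shoulder in tool",f([(449,226),(556,226),(554,331),(449,331)],.096).round(1), f([(449,226),(556,226),(554,331),(449,331)],.096).mean(0).round(2))
print("foot far edge",f([(449,187),(553,187)],.078).round(1))
print("lug",f([(28,205),(118,195),(128,458),(45,458)],.118).round(1))
k=plane(w,np.array([(352,388),(642,388)])/6+o,p[2]-.007); print("knob bottom edge",((k-p)@M*1000).round(1))
print("tongue yaw lug edge")
a=plane(w,np.array([(408,90),(408,380)])/6+o,.078);print(np.degrees(np.arctan2(*(a[1]-a[0])[1::-1])))
```

```text
shoulder in tool [[74.3 -5.9 -7.2]
 [74.3  6.3 -7.2]
 [74.3  6.1  5.3]
 [74.3 -5.9  5.3]] [74.34  0.15 -0.96]
foot far edge [[92.3 -6.3 -7.3]
 [92.3  6.4 -7.3]]
lug [[ 52.3 -48.2 -15.3]
 [ 52.3 -38.9 -16.3]
 [ 52.3 -39.3  12.3]
 [ 52.3 -48.2  12.3]]
knob bottom edge [[  7.  -11.9 -11.8]
 [  7.   11.2 -11.9]]
tongue yaw lug edge
-32.748048724658695
```

```bash
python3 -m jog '{"linear":[[0,0.05,-0.15],[2,0.05,-0.15],[4,0.05,-0.15],[5,0.05,-0.15],[5.4,0.05,-0.15],[5.4,0.05,-0.15],[5.4,0.05,-0.15],[5.4,0.05,-0.15]],"twist":[0,0,0,0,0,0,0,0],"claw":[-0.6,-0.6,-0.6,-0.6,-0.6,-0.6,-0.6,-0.6]}'
python3 - <<'E'
from h import *
plan((.5309,.0750,.085),58)
S={n:manip.snapshot(n) for n in("scene","side","wrist")}
save(S["wrist"],"w7.png")
save(S["scene"],"s7.png",(250,100,350,220),5); save(S["side"],"d7.png",(225,150,330,250),6)
E
```

```text
t: 7.93
tcp_pos: [0.5314, 0.0759, 0.1171]
tool_rot: [0.195, 0.679, -0.195, 0.68]
force: [0.4, -0.2, -0.2]
finger_gap: 0.275
t 7.93 tcp [0.5314 0.0759 0.1171] tooly yaw 57.99 tilt x [ 0.002 -0.    -1.   ] gap 0.275 F [ 0.4 -0.2 -0.2] q6 -1.08
linear cm [ 3.21 -0.11 -0.  ]
twist -0.0 deg -0.0
```

View pics/w7.png

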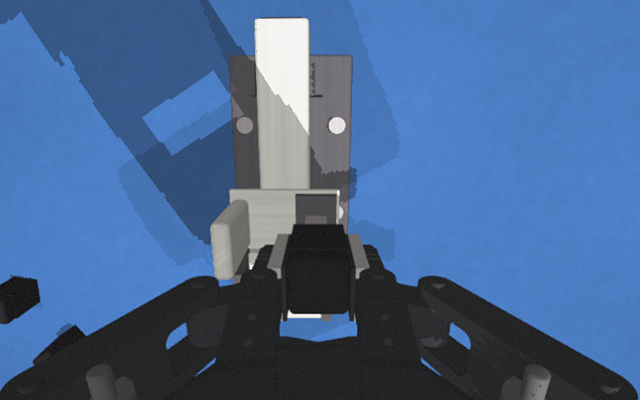

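View pics/d7.png

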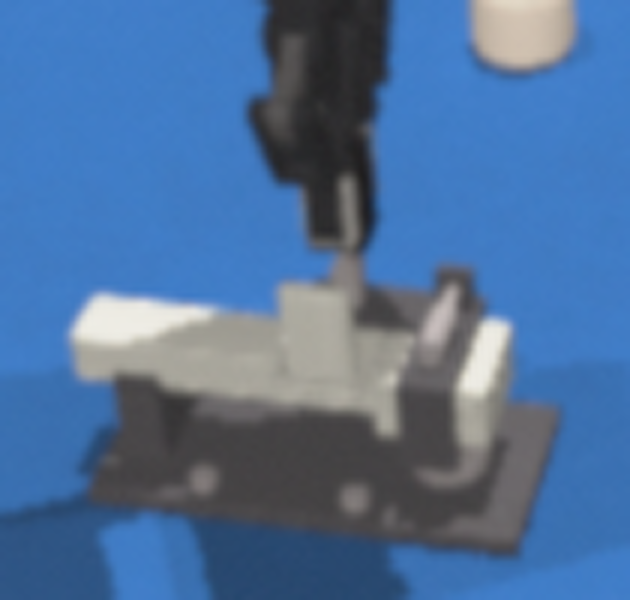

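View pics/s7.png

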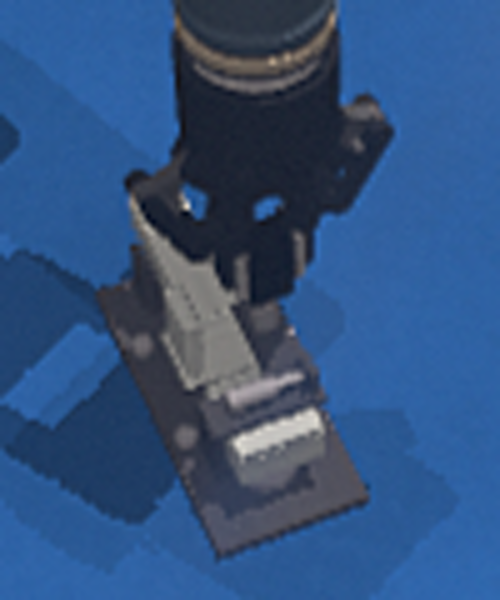

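```bash
python3 -m jog '{"linear":[[0.5,-0.05,0],[1,-0.05,0],[1.5,-0.05,0],[2,-0.05,0],[2,-0.05,0]],"twist":[0,0,0,0,0],"claw":[-0.6,-0.6,-0.6,-0.6,-0.6]}'
python3 - <<'E'
from h import *
plan((.5309,.0750,.085),58)
E
```

```text
t: 8.5
tcp_pos: [0.53, 0.0754, 0.0951]
tool_rot: [0.195, 0.68, -0.195, 0.679]
force: [-0.2, -0.3, -1.0]
finger_gap: 0.27
t 8.5 tcp [0.53   0.0754 0.0951] tooly yaw 57.98 tilt x [-0.001 -0.    -1.   ] gap 0.27 F [-0.2 -0.3 -1. ] q6 -1.08
linear cm [1.01 0.01 0.1 ]
twist -0.0 deg -0.0
```

```bash
python3 -m jog '{"linear":[[0.4,0,0],[0.7,0,0],[0.9,0,0],[1.1,0,0],[1.1,0,0],[1.1,0,0]],"twist":[0,0,0,0,0,0],"claw":[-0.6,-0.6,-0.6,-0.6,-0.6,-0.6]}'
python3 - <<'E'
from h import *
plan((.5309,.0750,.085),58)
S={n:manip.snapshot(n) for n in("side","wrist")}
save(S["wrist"],"w8.png");save(S["side"],"d8.png",(225,150,330,250),6)
E
```

```text
t: 9.0
tcp_pos: [0.5303, 0.0755, 0.0852]
tool_rot: [0.195, 0.68, -0.195, 0.68]
force: [-0.3, -0.1, -0.1]
finger_gap: 0.277
t 9.0 tcp [0.5303 0.0755 0.0852] tooly yaw 57.98 tilt x [-0.  0. -1.] gap 0.277 F [-0.3 -0.1 -0.1] q6 -1.08
linear cm [ 0.02 -0.01  0.08]
twist -0.0 deg -0.0
```

View pics/w8.png

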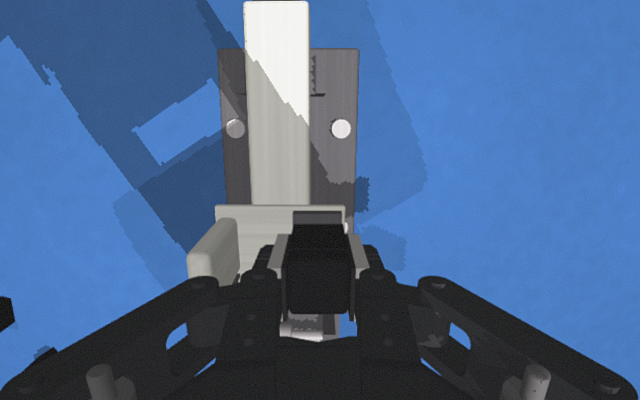

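View pics/d8.png

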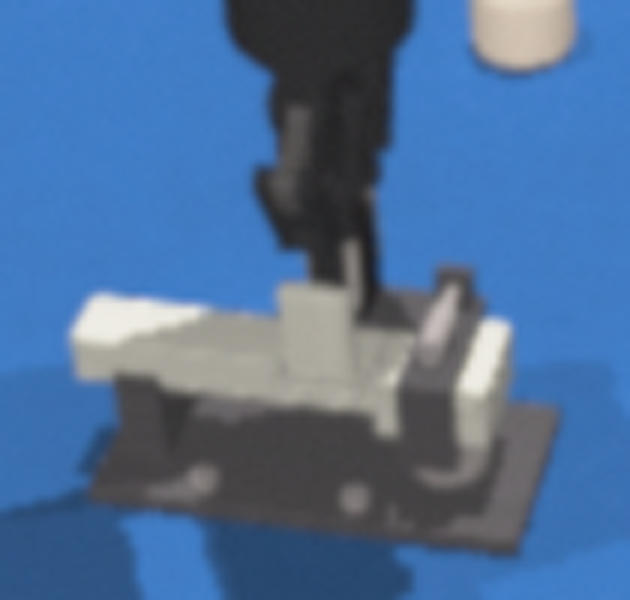

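```bash
python3 -m jog '{"linear":[[0.1,0,0],[0.2,0,0],[0.2,0,0]],"twist":[0,0,0],"claw":[-0.6,-0.6,-0.6]}'
```

```text
t: 9.35
tcp_pos: [0.5309, 0.0757, 0.0842]
tool_rot: [0.195, 0.679, -0.195, 0.68]
force: [-1.6, 0.6, 4.9]
finger_gap: 0.274
```

```bash
python3 -m jog '{"linear":[[0.1,0,0],[0.1,0,0],[0,0,0],[0,0,0],[0,0,0],[0,0,0]],"twist":[0,0,0,0,0,0],"claw":[-0.6,-0.6,-0.3,-0.3,-0.3,-0.3]}'
python3 - <<'E'
from h import *
plan(None)
w=manip.snapshot("wrist"); save(w,"w9.png",(180,180,420,360),3)
E
```

```text
t: 9.85
tcp_pos: [0.5303, 0.0754, 0.0831]
tool_rot: [0.195, 0.68, -0.195, 0.68]
force: [-0.7, -0.1, 0.8]
finger_gap: 0.351
t 9.85 tcp [0.5303 0.0754 0.0831] tooly yaw 57.98 tilt x [-0. -0. -1.] gap 0.351 F [-0.7 -0.1  0.8] q6 -1.08
```

View pics/w9.png

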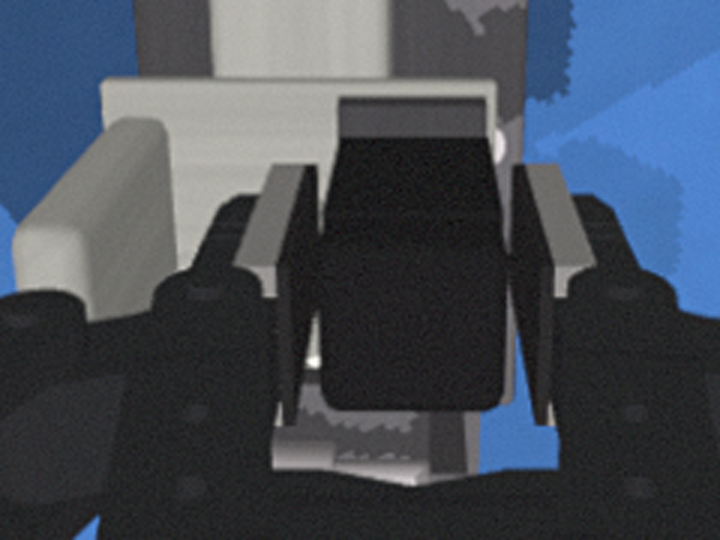

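The picture shows the knob on the post (crop (415,270)) with both pads clear of it. I go up now.

```bash
python3 -m jog '{"linear":[[-1,0,0],[-2.5,0,0],[-5,0,0],[-8,0,0],[-9,0,0],[-9,0,0],[-9,0,0],[-9,0,0],[-9,0,0]],"twist":[0,0,0,0,0,0,0,0,0],"claw":[-0.3,-0.3,-0.3,-0.3,1,1,1,1,1]}'
python3 - <<'E'
from h import *
plan(None)
w=manip.snapshot("wrist"); save(w,"w10.png"); p,M,s=tool()
np.savez("w10.npz",tcp=p,M=M,**{k:np.array(v) for k,v in w.items()})
d=manip.snapshot("side");save(d,"d10.png",(225,150,330,250),6)
E
```

```text
t: 10.65
tcp_pos: [0.5292, 0.0755, 0.1718]
tool_rot: [0.195, 0.681, -0.195, 0.678]
force: [-0.2, 0.8, -1.1]
finger_gap: 0.995
t 10.65 tcp [0.5292 0.0755 0.1718] tooly yaw 57.98 tilt x [-0.003  0.    -1.   ] gap 0.995 F [-0.2  0.8 -1.1] q6 -1.08
```

View pics/w10.png

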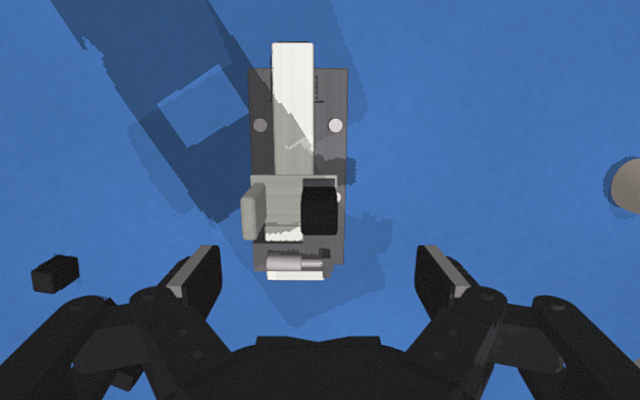

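View pics/d10.png

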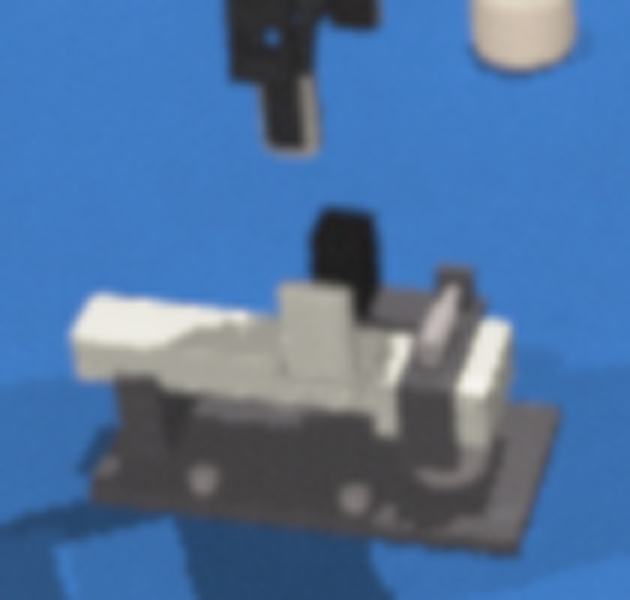

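Run:
```python
from h import *
w=dict(np.load("w10.npz"));p,M=w["tcp"],w["M"]
im=w["pixels"][165:255,235:355,::-1].astype(float)
im=np.clip(255*(im/255)**.5,0,255).astype(np.uint8)
cv2.imwrite("pics/w10c.png",cv2.resize(im,None,fx=6,fy=6,interpolation=cv2.INTER_CUBIC))
```

```text
(no output)
```

View pics/w10c.png

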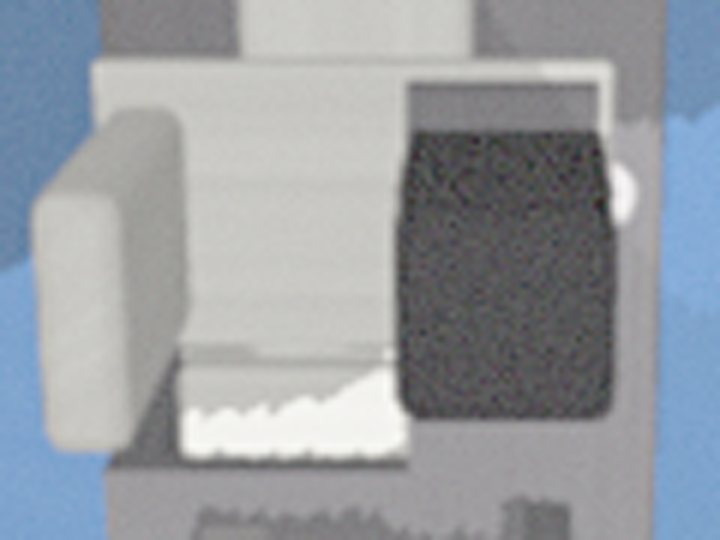

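Run:
```python
from h import *
w=dict(np.load("w10.npz"));p,M=w["tcp"],w["M"];o=[235,165]
f=lambda q,z:((plane(w,np.array(q,float)/6+o,z)-p)@M*1000).round(1)
print("lug L/R/bottom",f([(35,200),(118,195),(130,450),(48,450)],.118).tolist())
for z in(.112,.118,.124):print("knob top near edge",z,f([(400,418),(612,418)],z).tolist())
for z in(.074,.078,.082):print("knob foot far edge",z,f([(413,131),(600,131)],z).tolist())
```

```text
lug L/R/bottom [[54.0, -48.0, -12.4], [53.9, -39.3, -13.0], [53.9, -39.5, 15.2], [53.9, -48.3, 15.2]]
knob top near edge 0.112 [[59.8, -10.9, 13.8], [59.8, 12.2, 13.7]]
knob top near edge 0.118 [[53.8, -10.6, 11.4], [53.8, 11.9, 11.4]]
knob top near edge 0.124 [[47.8, -10.3, 9.1], [47.8, 11.5, 9.0]]
knob foot far edge 0.074 [[97.9, -10.8, -9.5], [97.9, 12.5, -9.6]]
knob foot far edge 0.078 [[93.9, -10.7, -10.5], [93.9, 12.3, -10.5]]
knob foot far edge 0.082 [[89.9, -10.5, -11.4], [89.9, 12.1, -11.4]]
```

```bash
python3 -m jog '{"linear":[[0,-2,0.1],[3,-2,0.1],[6,-2,0.1],[8,-2,0.1],[9,-2,0.1],[9,-2,0.1],[9,-2,0.1],[9,-2,0.1]],"twist":[0,0,0,0,0,0,0,0],"claw":[1,1,1,1,1,1,1,1]}'
python3 - <<'E'
from h import *
plan(None)
w=manip.snapshot("wrist"); save(w,"w11.png")
d=manip.snapshot("side");save(d,"d11.png",(225,150,330,250),6)
E
```

```text
t: 11.42
tcp_pos: [0.5215, 0.058, 0.084]
tool_rot: [0.195, 0.679, -0.195, 0.68]
force: [0.8, -0.8, 0.3]
finger_gap: 1.003
t 11.42 tcp [0.5215 0.058  0.084 ] tooly yaw 57.99 tilt x [ 0.002 -0.    -1.   ] gap 1.003 F [ 0.8 -0.8  0.3] q6 -1.11
```

View pics/w11.png

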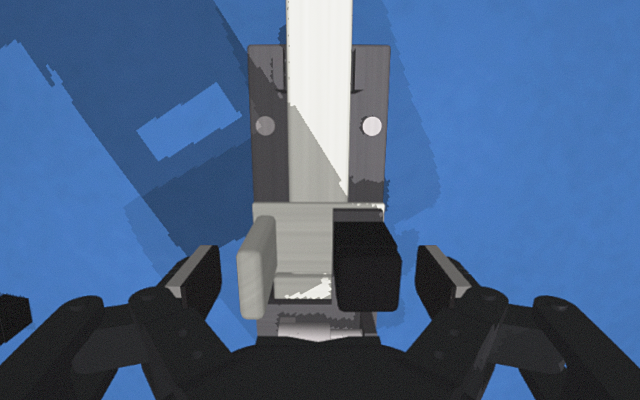

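View pics/d11.png

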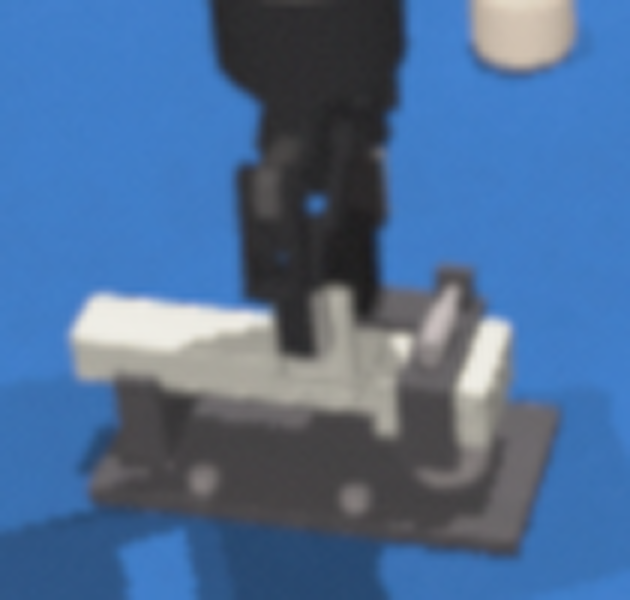

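Run:
```python
from h import *
d=manip.snapshot("side");p,M,s=tool()
for y in(-.0425,-.055):
  q=[p+M@[-.013,y,z] for z in(-.011,0,.011)]
  print(((proj(d,q)-[225,150])*6).round(0).tolist())
O=np.array([.5214,.0585]);X=np.array([.848,-.53]);Y=np.array([.53,.848])
print("lug",[((proj(d,[np.r_[O+x*X+y*Y,.118]])-[225,150])*6).round(0).tolist() for x in(-.015,.015) for y in(-.031,-.021)])
im=d["pixels"][190:225,260:295,::-1]; cv2.imwrite("pics/d11z.png",cv2.resize(im,None,fx=14,fy=14,interpolation=cv2.INTER_CUBIC))
```

```text
[[277.0, 349.0], [303.0, 352.0], [329.0, 355.0]]
[[268.0, 368.0], [294.0, 371.0], [321.0, 374.0]]
lug [[[270.0, 290.0]], [[277.0, 275.0]], [[342.0, 298.0]], [[349.0, 283.0]]]
```

View pics/d11z.png

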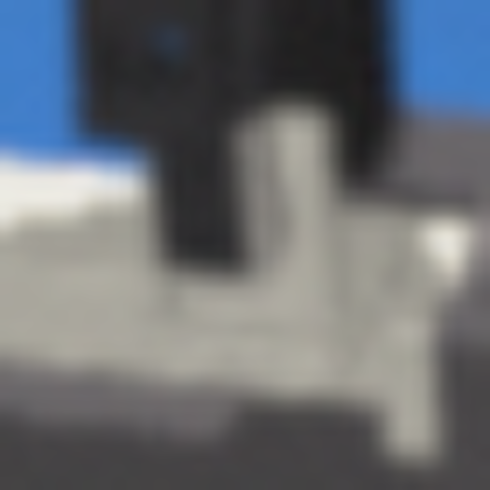

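```bash
python3 -m jog '{"linear":[[0.2,-0.2,0],[0.4,-0.4,0],[0.4,-0.4,0],[0.4,-0.4,0],[0.4,-0.4,0],[0.4,-0.4,0],[0.4,-0.4,0],[0.4,-0.4,0],[0.4,-0.4,0],[0.4,-0.4,0],[0.4,-0.4,0],[0.4,-0.4,0]],"twist":[0,0,0,0,0,0,0,0,0,0,0,0],"claw":[1,0.9,0.8,0.7,0.6,0.5,0.4,0.3,0.2,0.1,0,-0.1]}' 50
python3 - <<'E'
from h import *
plan(None)
w=manip.snapshot("wrist"); save(w,"w12.png")
d=manip.snapshot("side");save(d,"d12.png",(225,150,330,250),6)
E
```

```text
t: 12.57
tcp_pos: [0.5186, 0.0538, 0.0805]
tool_rot: [0.194, 0.68, -0.195, 0.68]
force: [-1.6, -2.7, 10.0]
finger_gap: 0.554
t 12.57 tcp [0.5186 0.0538 0.0805] tooly yaw 58.12 tilt x [ 0.    -0.002 -1.   ] gap 0.554 F [-1.6 -2.7 10. ] q6 -1.12
```

View pics/w12.png

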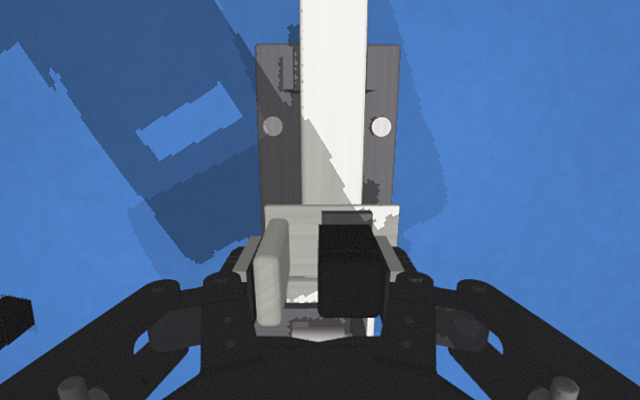

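View pics/d12.png

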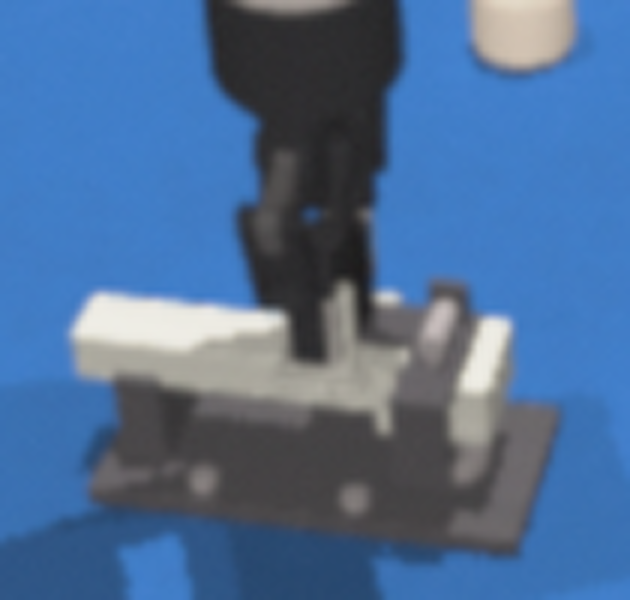

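```bash
python3 -m jog '{"linear":[[0,0,0],[0,0,0],[-0.1,0,0],[-0.3,0,0],[-0.6,0,0],[-1,0,0],[-1.5,0,0],[-2,0,0],[-2,0,0],[-2,0,0]],"twist":[0,0,0,0,0,0,0,0,0,0],"claw":[-0.1,-0.1,-0.1,-0.1,-0.1,-0.1,-0.1,-0.1,-0.1,-0.1]}' 60
python3 - <<'E'
from h import *
plan(None)
w=manip.snapshot("wrist"); save(w,"w13.png")
d=manip.snapshot("side");save(d,"d13.png",(225,150,330,250),6)
E
```

```text
t: 13.5
tcp_pos: [0.5187, 0.0547, 0.0997]
tool_rot: [0.195, 0.679, -0.195, 0.68]
force: [-0.9, 0.3, -6.9]
finger_gap: 0.545
t 13.5 tcp [0.5187 0.0547 0.0997] tooly yaw 57.99 tilt x [ 0.001 -0.    -1.   ] gap 0.545 F [-0.9  0.3 -6.9] q6 -1.12
```

View pics/w13.png

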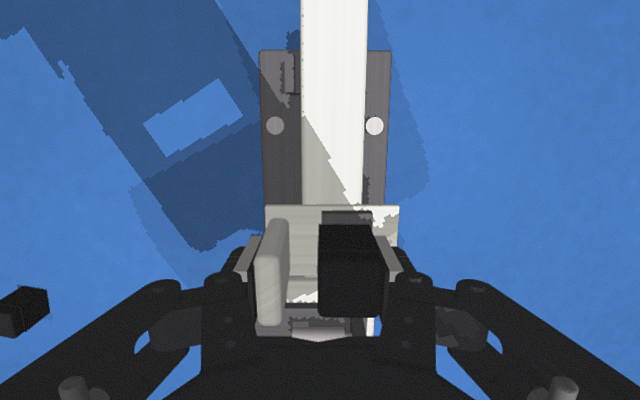

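View pics/d13.png

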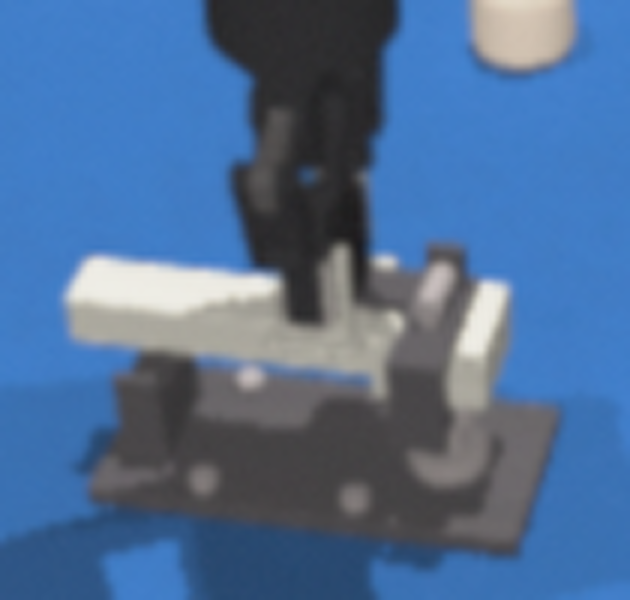

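It comes off cleanly and level. I continue up to 8 cm.

```bash
python3 -m jog '{"linear":[[-0.4,0,0],[-1,0,0],[-1.8,0,0],[-2.6,0,0],[-3.4,0,0],[-4.2,0,0],[-5,0,0],[-5.6,0,0],[-6,0,0],[-6,0,0],[-6,0,0],[-6,0,0],[-6,0,0],[-6,0,0]],"twist":[0,0,0,0,0,0,0,0,0,0,0,0,0,0],"claw":[-0.1,-0.1,-0.1,-0.1,-0.1,-0.1,-0.1,-0.1,-0.1,-0.1,-0.1,-0.1,-0.1,-0.1]}'
python3 - <<'E'
from h import *
plan(None)
S={n:manip.snapshot(n) for n in("scene","side","wrist")}
save(S["wrist"],"w14.png",(180,150,440,345),3)
save(S["side"],"d14.png",(225,120,330,250),6);save(S["scene"],"s14.png")
E
```

```text
t: 14.77
tcp_pos: [0.5182, 0.0546, 0.1588]
tool_rot: [0.195, 0.68, -0.195, 0.679]
force: [-1.0, 0.2, -7.1]
finger_gap: 0.541
t 14.77 tcp [0.5182 0.0546 0.1588] tooly yaw 57.98 tilt x [-0.001  0.    -1.   ] gap 0.541 F [-1.   0.2 -7.1] q6 -1.12
```

View pics/w14.png

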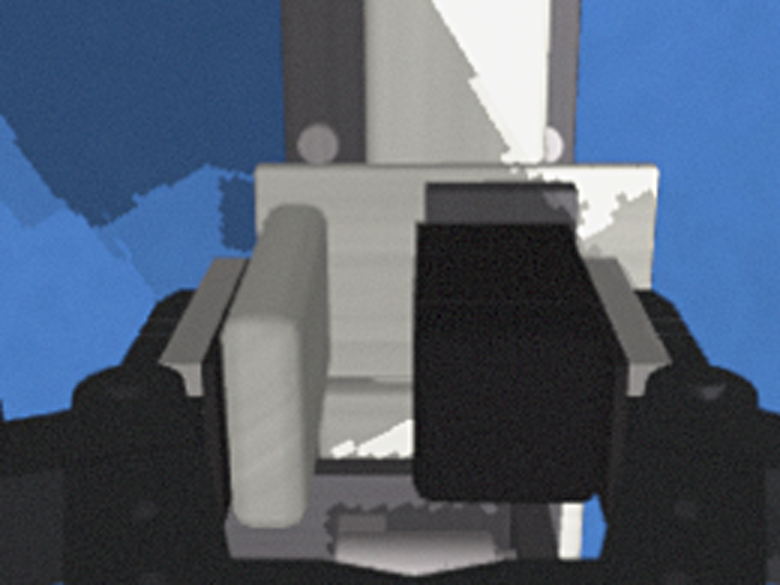

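View pics/d14.png

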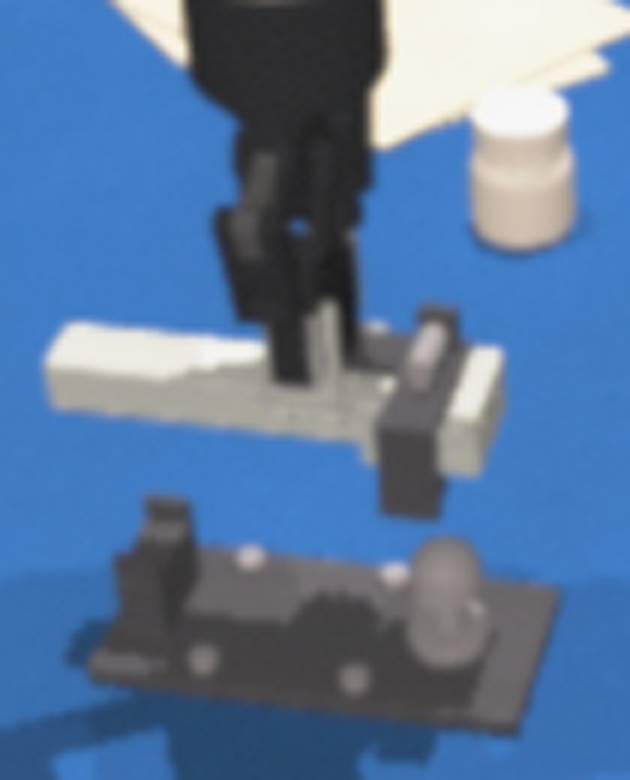

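View pics/s14.png

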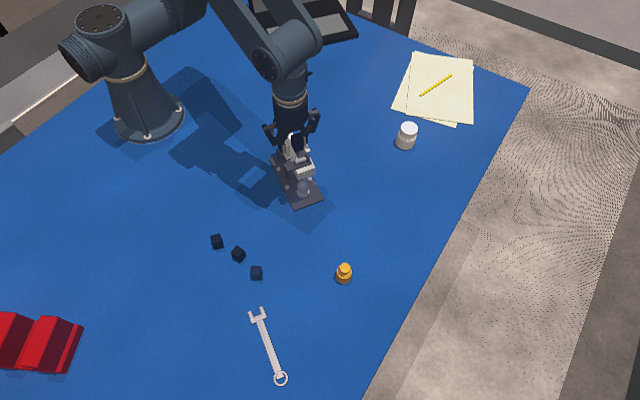

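The last pictures show the coupler held level about 8 cm above its seat (scene (300,160)). The knob stands square on its slide (wrist crop (500,360)), and the weight, spanner and jar sit where they were. Handing in.

Run:
```python
from h import *
plan(None); print(np.abs(manip.sense()["qd"]).max().round(4)); print(manip.sign_off())
```

```text
t 14.92 tcp [0.5184 0.0546 0.159 ] tooly yaw 57.98 tilt x [-0.001  0.    -1.   ] gap 0.549 F [-0.1  1.6 -6.1] q6 -1.12
0.0026
the job is handed in; nothing more can be done
None
```

I fitted the rightmost knob onto the latch post and squeezed it over towards the lug. The coupler then lifted straight up off the ball, and I handed the job in at t ≈ 15 s; no verdict was reported.

**Fit:** On the way down, the force rose to about 5 N at the height where the knob's underside meets the slide. After I let go, the pictures showed the knob seated at that height, to within a millimetre or two.

**Last checks:**
- **Lift:** The tool had risen about 7.8 cm from where it squeezed, and the arm was at rest. The pictures show the coupler level, clear of the mount and over the ball.
- **Grip:** The wrist carried 6–7 N downward, slightly more than the 4–6 N expected for the coupler and knob. I took the difference as sensor noise.
- **Knob:** It looked square and still home on its post.
- **Weight, spanner and jar:** All three appeared unmoved in the scene picture.

**Disagreement:** The gripper opening read 46–47 mm, where 50 mm was expected with the latch fully open. I put this down to the knob's play on the post and some give in the pads. I did not measure the latch travel directly; the coupler coming off freely is the evidence that it was open.

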